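Open the spectrometer's bifold cover and square the plate stack

ROBOT

A 6-joint arm with a two-finger parallel gripper is mounted at the origin on the work surface. World frame = base frame: x ahead of the robot, y to its left, z up, the work surface at z = 0. Lengths are in m, angles in rad, forces in N, time in s.
With the tool pointing down it reaches from about 0.35 to 0.875 m from the base axis. Payload 4.2 kg.
Tool frame: the origin (TCP) lies at the very end of the fingers, on their centre line; the grasp point (between the pads) lies behind it (ctrl.grasp_offset is the z of the grasp point in the tool frame, in m); z points along the fingers, y is the line along which they close (so a half turn about z gives the same grasp; the last joint's range is limited). The gripper opens to 85 mm and grips with 20 to 120 N. Pads are 22 mm wide; open, the fingers measure 114 mm over their backs; the gripper's body (76 mm by 85 mm) begins 54 mm behind the grasp point. The pads swing forward as they close: fully open they stand 13 mm farther back than shut.
Start: joints at [-0.973, 0.385, 0.008, 0, -1.194, -0.259], TCP at [0.208, -0.589, 0.231] pointing down, gripper open.
Joint ranges: [-3.14, 3.14], [-1.21, 2.06], [-1.07, 1.41], [-3.16, 2.05], [-2.99, -0.16], [-3.1, 3.1]. Speed limits (rad/s): [2.79, 2.79, 3.14, 3.14, 3.14, 3.14].

INTERFACE

Orientations are given as a rotation vector (axis times angle).
In Python, from cell import sensors, vision, workorder, ctrl gives the robot as it stands.
- The arm moves only by the tool arm_command, never from a script. Its argument "plan" is text: rows parted by semicolons, each of 4 numbers parted by spaces: the shift along the tool's x, y, z in m, then the turn about the tool's z in units of 5 degrees (1.0 is 5 degrees). A call has 1 to 20 rows; each row shifts and turns the commanded pose from where the row before left it, along the tool's axes as they then stand; what a row does not reach is not made up. A row lasts 1/12 s, in which the tool goes at most 41.7 mm and 7.16 degrees, less where a joint would pass 70% of its speed; a pose out of reach is approached as far as the arm can. A call is refused whole if a number of a shift passes 0.0417 or a number of a turn 1, either way. A call with a gripper value outside its range is refused whole. "jaw" is the gripper's target within -1 to 1 (shut at 1, half-way at 0, fully open at -1), set as the call begins (left out, the last holds). The fingers move at their own pace and stop on an object; "squeeze" is the grip in N (left out, the last holds). Time passes only in rows, so rows that do not move let the fingers close. It gives the time, the measured TCP pose, the force, the opening and the grip force at its end, in the units of the state.
- sensors.get_state(): the state, without advancing time (a new reading comes with each control period).
- vision.capture(name): name is "side" or "top" or "wrist"; returns the picture (400x640x3 uint8, red, green, blue); there is no depth.
- vision.camera_model(name): a dict with "fx", "fy", "cx", "cy" (pixels), "cam_to_world" (4x4, takes a point from camera to world coordinates). Camera axes: x right, y up, looking along -z (the intrinsics and any distortion apply to the point x, -y, -z); pixel columns grow to the right and rows downward; lengths in m; the calibration is good to about 2 mm. A picture is of the moment at which its call begins: read the wrist's pose just before it. camera_model takes no time and is no camera call; for the wrist camera it gives the pose at the moment of the call.
- workorder.hand_in(): hands the job in; it is judged then, once.
Trained networks look in the newest picture that a camera, given by its name, has taken for a name from the list of things; names that differ only in an ending like _2 or _b are one class to them, and where a whole thing is asked for, a point or a joint stands for the part that bears it (a point fixed in the world has none). Each returns a list of dicts, best first, with "p" (0 to 1); they miss things now and then, are a little off and sometimes report something else, mostly with a low value. They report only what shows in the picture. A call takes as long as a camera call. They do not tell look-alikes from the thing itself.
- vision.trace(name, camera): "region" (400x640 bool, what is visible of it) and "box" ([left, top, right, bottom] in pixels, round what is visible of it).
- vision.tip_of(name, camera): "uv" ([column, row] in pixels: a listed point, or the origin of a listed thing).
The state is a dict: "clock": time; "q": joint angles; "joint_vel": joint speeds; "tau": joint torques, N m; "tcp_pos": TCP position; "eef_rot": TCP orientation; "ft_force": force on the tool from outside, world axes, zero at the start; "torque": the same for the moment, N m; "grip_width": finger opening in m; "grasp_force": force on a finger pad.
Only numpy, scipy, OpenCV 4.12 (cv2) and the standard library are available. Lean on these libraries where they do the work, as an engineer would, in place of code of your own. Each camera call takes 0.05 s, during which the arm holds its last target. There are 200 camera calls.

TASK

Fold the spectrometer's bifold cover fully open: push it at the grab bar on its fold so that both leaves run along the track and stand folded together against the stop at the left end. Then tap the untidy stack of five sample plates in the compartment square, every plate flush against both the back stop and the right stop, still lying flat in one stack. Leave the cover open and do not disturb anything else.

Things in the scene. Friction and masses are not known exactly. Their poses are not given: they have to be found in the camera images.
- spectrometer: the infrared spectrometer, fixed to the bench: a low grey and blue box 580 mm wide (its y), 290 mm deep (its x), flat top 170 mm above the bench, two plain wings and in the middle the sample compartment under the bifold cover. Origin: centre of its underside, on the bench; x points from its front (robot side) to its back, y to its left, z up
- bed_centre (a point): centre of the flat bed of the open-topped sample compartment, 125 mm above the bench and 45 mm below the rim, straight above the spectrometer's origin. Opening 210 mm (x) by 240 mm (y); the cover's track, 13 mm high, runs along its front and back rim. Two finger slots 12 mm deep let fingertips reach below the lowest plate: at x -22 to +66, y -23 to +50 mm, and at x -70 to +2, y -72 to -23 mm from here
- stop_corner (a point): on the bed's surface, the inside corner where two fixed metal stops meet (x +75, y -73 mm from bed_centre; axes as the spectrometer's). The back stop's face runs from here 40 mm towards +y and faces -x; the right stop's face runs 55 mm towards -x and faces +y; both are 27 mm high and 7 mm thick
- cover_inner (a joint): fold angle q of the bifold cover, rad: its inner (left) leaf above horizontal. 0 = both leaves flat, compartment shut; 1.5 = the stop, both leaves folded together upright at the left end. Stiff hinges: it stays where it is left; 4 to 8 N sideways (+y) at the grab bar folds it
- cover_hinge (a point): middle of the fixed hinge of the cover's inner leaf, a line along x at the left end of the opening (spectrometer's y +120, z +173 mm). Two blue leaves, each 192 mm in x, 120 mm wide, 5 mm thick; the outer leaf hangs on the inner by the fold hinge and its free right edge runs on rollers in the track, so both stand at the same angle q
- fold_hinge (a point): middle of the fold hinge, the line along x where the leaves meet: the ridge of the cover, which moves to +y and up as it folds. At angle q it is 120 cos q mm in -y and 120 sin q mm above cover_hinge
- grab_bar (a point): middle of the grab bar along the fold: a grey round bar, 12 mm diameter, straight for 120 mm along the spectrometer's x, clear above the fold on a bracket at each end. At angle q its centre is at y = -144 cos q + 36 sin q, z = 144 sin q + 36 cos q mm from cover_hinge, same x
- plate1_mid (a point): centre of the lowest sample plate of the stack of five on the compartment bed. Smooth plain aluminium plate (slides easily, friction about 0.25), 76 mm (its x) by 52 mm (its y) by 5 mm, 55 g, lying flat with its 76 mm side roughly along the spectrometer's x; squared, its centre is 38 mm in -x and 26 mm in +y from the stop corner
- plate2_mid (a point): centre of the second sample plate of the stack of five on the compartment bed. Smooth plain aluminium plate (slides easily, friction about 0.25), 76 mm (its x) by 52 mm (its y) by 5 mm, 55 g, lying flat with its 76 mm side roughly along the spectrometer's x; squared, its centre is 38 mm in -x and 26 mm in +y from the stop corner
- plate3_mid (a point): centre of the third sample plate of the stack of five on the compartment bed. Smooth plain aluminium plate (slides easily, friction about 0.25), 76 mm (its x) by 52 mm (its y) by 5 mm, 55 g, lying flat with its 76 mm side roughly along the spectrometer's x; squared, its centre is 38 mm in -x and 26 mm in +y from the stop corner
- plate4_mid (a point): centre of the fourth sample plate of the stack of five on the compartment bed. Smooth plain aluminium plate (slides easily, friction about 0.25), 76 mm (its x) by 52 mm (its y) by 5 mm, 55 g, lying flat with its 76 mm side roughly along the spectrometer's x; squared, its centre is 38 mm in -x and 26 mm in +y from the stop corner
- plate5_mid (a point): centre of the top sample plate of the stack of five on the compartment bed. Smooth plain aluminium plate (slides easily, friction about 0.25), 76 mm (its x) by 52 mm (its y) by 5 mm, 55 g, lying flat with its 76 mm side roughly along the spectrometer's x; squared, its centre is 38 mm in -x and 26 mm in +y from the stop corner
- desiccant_can_mid (a point): plain metal desiccant can, 36 mm diameter, 40 mm high, standing on the compartment bed in the half away from the stops; a bystander (point half-way up)
- port_cap_mid (a point): pale round port cap, 68 mm diameter with a 24 mm knob, 22 mm high, on top of the spectrometer's left wing; a bystander (point half-way up)
- powder_jar_mid (a point): small amber glass jar, 42 mm diameter, 50 mm high, on top of the right wing; a bystander (point half-way up)
- mortar_mid (a point): white ceramic mortar bowl, 90 mm across, 40 mm high, on the bench; a bystander (point half-way up)
- solvent_bottle_mid (a point): white plastic bottle, 68 mm diameter, 170 mm high, on the bench; a bystander (point half-way up)
- screwdriver_mid (a point): screwdriver, 170 mm long, lying on the bench; a bystander (point half-way up)
- die_puck_mid (a point): steel pellet die, 52 mm diameter, 45 mm high, on the bench; a bystander (point half-way up)
Mind the look-alikes: they are no part of the job. What is shaped like the part that bears plate5_mid but green is not meant.

How it is judged:
By the outcome, as a careful person would: the job done as asked, in the order asked, and still so for the second after the job is handed in, with the robot touching nothing.
It also fails if it takes over 51 s, if anything falls off the work surface, if the arm or the gripper's body presses on something with over 40 N, if the wrist force passes 120 N, or if a joint passes its speed limit or range.

## Working session

There is one attempt and no reset: what is moved stays moved. The work goes in short steps, Python scripts to look and compute and a tool call to move; the robot and the scene stay as the last step left them, time stands still between calls to the robot, and variables do not carry over. Pictures are saved under pics/ and viewed, at most 10 in all, crops included, and the job is handed in when it is done.

Besides the shell and the picture viewer there is one more tool, called after "Request:" in YAML: its name, and indented under it one key for each argument. arm_command: Moves the arm, as the interface text tells. Its arguments: {"type":"object","properties":{"plan":{"type":"string"},"jaw":{"type":"number"},"squeeze":{"type":"number"}},"required":["plan"]}

```bash
ls; mkdir -p pics; cat > h.py <<'E'
import numpy as np, cv2
from cell import sensors, vision, workorder, ctrl
def cap(n,f=None):
    im=np.array(vision.capture(n)); 
    if f: cv2.imwrite('pics/'+f,im[:,:,::-1])
    return im
def ray(n,uv,m=None):
    m=m or vision.camera_model(n); T=np.array(m['cam_to_world'])
    d=T[:3,:3]@np.array([(uv[0]-m['cx'])/m['fx'],-(uv[1]-m['cy'])/m['fy'],-1.]); return T[:3,3],d
def atz(n,uv,z,m=None):
    o,d=ray(n,uv,m); return o+d*(z-o[2])/d[2]
def proj(n,p,m=None):
    m=m or vision.camera_model(n); T=np.array(m['cam_to_world'])
    c=T[:3,:3].T@(np.array(p)-T[:3,3]); return np.array([m['cx']-m['fx']*c[0]/c[2],m['cy']+m['fy']*c[1]/c[2]])
def tri(a,ua,b,ub):
    o1,d1=ray(a,ua);o2,d2=ray(b,ub)
    s=np.linalg.lstsq(np.c_[d1,-d2],o2-o1,rcond=None)[0]
    p,q=o1+s[0]*d1,o2+s[1]*d2; return (p+q)/2,np.linalg.norm(p-q)
E
python3 - <<'E'
from h import *
np.set_printoptions(precision=4,suppress=True)
a=cap('top','top0.png');b=cap('side','side0.png')
for n in ['top','side']:
    m=vision.camera_model(n);print(n,m)
for t in ['spectrometer','grab_bar','cover_hinge','fold_hinge','powder_jar_mid','port_cap_mid','bed_centre']:
    r=[vision.tip_of(t,n) for n in ('top','side')]
    print(t,[[(np.round(x['uv']),round(x['p'],2)) for x in q] for q in r])
    if r[0] and r[1]: print(tri('top',r[0][0]['uv'],'side',r[1][0]['uv']))
s=sensors.get_state();print(s,ctrl.grasp_offset)
E
```

```text
pics
top {'fx': 367.4711005329171, 'fy': 367.4711005329171, 'cx': 317.73706949004037, 'cy': 200.44783925981295, 'cam_to_world': array([[-0.0073,  0.9959, -0.09  ,  0.3524],
       [-0.9999, -0.0081, -0.0081, -0.0225],
       [-0.0088,  0.0899,  0.9959,  1.5828],
       [ 0.    ,  0.    ,  0.    ,  1.    ]])}
side {'fx': 488.48519158234296, 'fy': 488.48519158234296, 'cx': 314.39189272689833, 'cy': 198.2333810669746, 'cam_to_world': array([[ 0.9762, -0.1352,  0.1699,  0.7352],
       [ 0.217 ,  0.5808, -0.7846, -1.2659],
       [ 0.0074,  0.8027,  0.5963,  1.1088],
       [ 0.    ,  0.    ,  0.    ,  1.    ]])}
spectrometer [[], [(array([340., 168.]), 0.54)]]
grab_bar [[(array([322., 179.]), 0.71), (array([324., 178.]), 0.62)], [(array([340., 164.]), 0.7)]]
(array([ 0.5445, -0.0282,  0.3084]), np.float64(0.0005771291445956778))
cover_hinge [[(array([300., 187.]), 0.74)], [(array([342., 187.]), 0.68)]]
(array([0.5381, 0.0594, 0.1638]), np.float64(0.0073862697905349856))
fold_hinge [[(array([323., 179.]), 0.64)], [(array([337., 179.]), 0.73)]]
(array([ 0.5456, -0.0337,  0.2611]), np.floa
[... 338 characters left out ...]

(array([ 0.5461, -0.0284,  0.2933]), np.float64(0.008793781398517005))
bed_centre [[(array([330., 182.]), 0.59)], [(array([341., 220.]), 0.61)]]
(array([ 0.5599, -0.0582,  0.1191]), np.float64(0.0009798891715193526))
{'clock': 0.8, 'q': array([-0.9734,  0.3846,  0.0079,  0.    , -1.194 , -0.2586]), 'joint_vel': array([ 0.001 ,  0.0007,  0.0006, -0.    ,  0.0004, -0.0019]), 'tau': array([ -0.0001, -39.2029,  18.861 ,   4.1904,  -0.0003,   0.    ]), 'tcp_pos': array([ 0.2077, -0.5895,  0.2314]), 'eef_rot': array([-0.5296,  3.0966, -0.0001]), 'ft_force': array([ 0.6498,  0.5612, -0.6379]), 'torque': array([0.0289, 0.0369, 0.0199]), 'grasp_force': 0.0, 'grip_width': 0.08545307904231901} -0.0187
```

```bash
python3 - <<'E'
import cv2,numpy as np
a=cv2.imread('pics/top0.png')[110:290,180:460];b=cv2.imread('pics/side0.png')[90:320,180:480]
a=cv2.resize(a,(560,360),interpolation=2) ;b=cv2.resize(b,None,fx=2.6,fy=2.6,interpolation=2)
cv2.imwrite('pics/a.png',a);cv2.imwrite('pics/b.png',b)
E
```

```text
(no output)
```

View pics/top0.png

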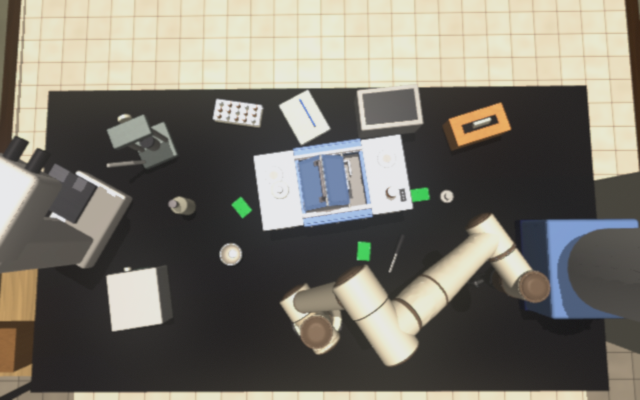

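View pics/b.png

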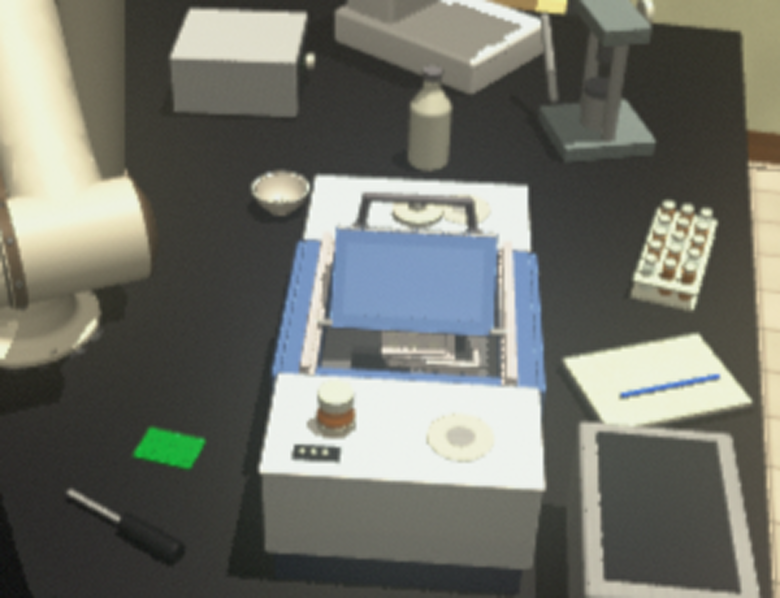

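The top view shows the cover half open, its fold ridge near (322,179), and the spectrometer turned slightly. The side view shows the bar on the ridge and the stack to its right. Look-alikes for the plates are the green ones on the bench at top-view pixels (242,207), (363,251) and (420,194). The real stack is the grey one in the compartment, near (352,192).

```bash
cat > fit.py <<'E'
from h import *
np.set_printoptions(precision=4,suppress=True)
im=cv2.imread('pics/top0.png')
g=im.min(axis=2)
m=np.zeros(g.shape,np.uint8); m[125:240,245:420]=(g[125:240,245:420]>200)
n,l,st,_=cv2.connectedComponentsWithStats(m)
keep=[i for i in range(1,n) if st[i,4]>500]; print(st[keep])
pts=np.argwhere(np.isin(l,keep))[:,::-1].astype(float)
P=np.array([atz('top',u,.17)[:2] for u in pts])*1000
r=cv2.minAreaRect(P.astype(np.float32)); print(r)
print([proj('top',[*(c/1000),.17]) for c in cv2.boxPoints(r)])
for t in ['spectrometer']:
    for c in ['top','side']:
        cap(c); q=vision.trace(t,c); print(c,[(x['box'],x['p'],x['region'].sum()) for x in q])
E
python3 fit.py; python3 -c "
import cv2;a=cv2.imread('pics/top0.png')[120:245,240:425];cv2.imwrite('pics/a.png',cv2.resize(a,None,fx=4.2,fy=4.2,interpolation=2))"
```

```text
[[ 254  135  158   95 6240]]Traceback (most recent call last):
  File "fit.py", line 9, in <module>
    P=np.array([atz('top',u,.17)[:2] for u in pts])*1000
                ~~~^^^^^^^^^^^^^
  File "h.py", line 11, in atz
    o,d=ray(n,uv,m); return o+d*(z-o[2])/d[2]
        ~~~^^^^^^^^
  File "h.py", line 8, in ray
    m=m or vision.camera_model(n); T=np.array(m['cam_to_world'])
           ~~~~~~~~~~~~~~~~~~~^^^
ValueError: time passes only in moves, steps and waits
```

View pics/a.png

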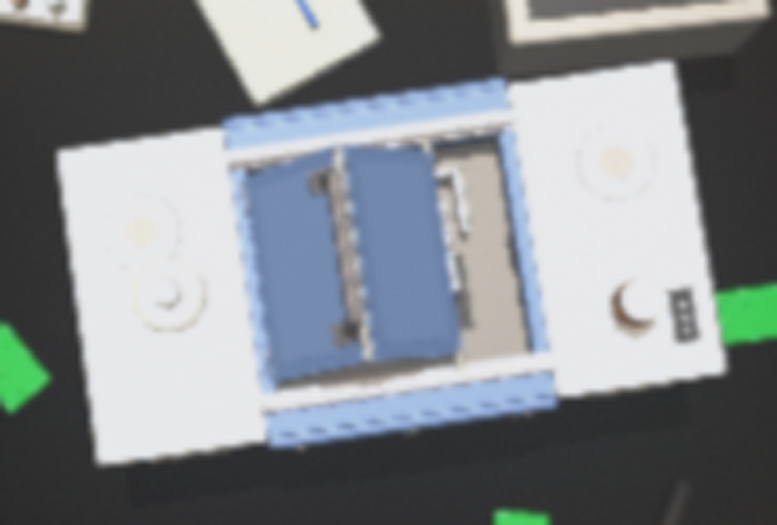

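The crop shows the white wings' corners at about (58,150), (677,62), (725,374) and (98,464). The metal stops are on the right of the bed, at about (460,200) and (465,300).

```bash
sed -i "s/P=np.array(\[atz('top',u,.17)/M=vision.camera_model('top');P=np.array([atz('top',u,.17,M)/; s/proj('top',\[\*(c\/1000),.17\])/proj('top',[*(c\/1000),.17],M)/" fit.py; cat >> fit.py <<'E'
C=np.array([[58,150],[677,62],[725,374],[98,464]])/4.2+[240,120]-0.4
Q=np.array([atz('top',u,.17,M) for u in C]);print(Q,[np.linalg.norm(Q[i]-Q[i-1]) for i in range(4)],Q.mean(0))
E
python3 fit.py
```

```text
[[ 254  135  158   95 6240]]
((552.4658203125, -66.9893798828125), (291.4670104980469, 576.9103393554688), 7.980350494384766)
[array([263.3935, 229.9417]), array([411.9337, 207.9357]), array([399.3386, 134.4778]), array([253.496 , 155.9503])]
top [([257.5, 132.6, 409.7, 232.8], 0.82, np.int64(11178))]
side [([280.9, 162.2, 391.0, 322.2], 0.78, np.int64(14597))]
[[ 0.6593  0.2393  0.17  ]
 [ 0.7372 -0.3381  0.17  ]
 [ 0.4454 -0.3739  0.17  ]
 [ 0.3676  0.2002  0.17  ]] [np.float64(0.2942776019729021), np.float64(0.5826118373988184), np.float64(0.29398939444652145), np.float64(0.5793536313006878)] [ 0.5524 -0.0681  0.17  ]
```

```bash
cat >> h.py <<'E'
C0=np.array([.5525,-.067,0]);YAW=np.radians(7.8)
RS=np.array([[np.cos(YAW),-np.sin(YAW),0],[np.sin(YAW),np.cos(YAW),0],[0,0,1]])
def W(p): return C0+RS@np.array(p)
def S(p): return RS.T@(np.array(p)-C0)
def bar(q,x=0): return W([x,.12-.144*np.cos(q)+.036*np.sin(q),.173+.144*np.sin(q)+.036*np.cos(q)])
def fold(q,x=0): return W([x,.12-.12*np.cos(q),.173+.12*np.sin(q)])
E
python3 - <<'E'
from h import *
np.set_printoptions(precision=1,suppress=True)
M={n:vision.camera_model(n) for n in('top','side')}
for q in (.6,.7,.75,.8,.9,1.0):
    print(q)
    for n in M: print(n,[(proj(n,f(q,x),M[n])-([240,120] if n=='top' else [180,90]))*(4.2 if n=='top' else 2.6) for f,x in((bar,-.06),(bar,.06),(fold,-.096),(fold,.096))])
np.set_printoptions(precision=4,suppress=True)
print(W([.075,-.073,.125]),bar(.75),bar(.9),bar(1.5))
from scipy.spatial.transform import Rotation as R
print(R.from_rotvec(sensors.get_state()['eef_rot']).as_matrix(), sensors.get_state()['clock'])
E
```

```text
0.6
top [array([375.9, 313.5]), array([355.4, 175. ]), array([381.4, 359.3]), array([349.6, 144.7])]
side [array([364.5, 217.2]), array([467.4, 222.6]), array([333.8, 246.1]), array([495.7, 254.8])]
0.7
top [array([362.6, 314.3]), array([342. , 174.8]), array([373.4, 359.6]), array([341.5, 143.5])]
side [array([365.3, 205.1]), array([468. , 210.4]), array([334.4, 236.1]), array([496.2, 244.7])]
0.75
top [array([355.4, 314.8]), array([334.8, 174.9]), array([369. , 359.9]), array([337. , 143.1])]
side [array([365.8, 199.3]), array([468.3, 204.5]), array([334.7, 231.1]), array([496.5, 239.6])]
0.8
top [array([347.9, 315.4]), array([327.4, 175.1]), array([364.2, 360.2]), array([332.2, 142.7])]
side [array([366.2, 193.6]), array([468.5, 198.8]), array([335. , 226.1]), array([496.7, 234.6])]
0.9
top [array([332.3, 316.8]), array([311.7, 175.7]), array([353.9, 361. ]), array([321.9, 142.2])]
side [array([367.1, 182.7]), array([469. , 187.9]), array([335.7, 216.4]), array([497.2, 224.8])]
1.0
top [array([315.7, 318.5]), array([295.2, 176.8]), array([342.6, 362.1]), array([310.6, 142.1])]
side [array([368. , 172.6]), array([469.3, 177.7]), array([336.4, 207. ]), array([497.5, 215.4])]
[ 0.6367 -0.1291  0.125 ] [ 0.5472 -0.0282  0.2975] [ 0.5445 -0.0089  0.3082] [0.5327 0.0774 0.3192]
[[-0.9431 -0.3324  0.    ]
 [-0.3324  0.9431 -0.    ]
 [ 0.     -0.     -1.    ]] 1.0
```

Request:
arm_command:
  plan: "0 0 -0.023 -1;0 0 -0.023 -1;0 0 -0.023 -1;0 0 -0.023 -1;0 0 -0.023 -1;0 0 0 -1;0 0 0 -1;0 0 0 -1;0 0 0 -1;0 0 0 -1;0 0 0 -1;0 0 0 -1;0 0 0 -1;0 0 0 -1;0 0 0 -1;0 0 0 -0.7"
  jaw: 1

```text
clock: 2.33
tcp_pos: [0.2077, -0.5894, 0.3463]
eef_rot: [-2.373, 2.058, 0.0]
ft_force: [0.4, -1.0, 0.6]
grip_width: 0.0003
grasp_force: 0.0
```

```bash
cat > st.py <<'E'
from h import *
from scipy.spatial.transform import Rotation as R
np.set_printoptions(precision=4,suppress=True)
s=sensors.get_state();M=R.from_rotvec(s['eef_rot']).as_matrix()
print(s['clock'],'spec',S(s['tcp_pos']),'q',s['q'],'F',RS.T@s['ft_force'],'w',s['grip_width']);print('axes in spec',(RS.T@M).T)
E
python3 st.py
```

```text
2.3333 spec [-0.4125 -0.4708  0.3463] q [-0.9734  0.3344  0.2151 -0.     -1.4515  1.1154] F [ 0.2297 -1.0243  0.6391] w 0.0002855792572176749
axes in spec [[ 0.0059 -1.     -0.0001]
 [-1.     -0.0059  0.    ]
 [-0.      0.0001 -1.    ]]
```

Request:
arm_command:
  plan: "-0.0259 -0.0229 0 0;-0.0259 -0.0229 0 0;-0.0259 -0.0229 0 0;-0.0259 -0.0229 0 0;-0.0259 -0.0229 0 0;-0.0259 -0.0229 0 0;-0.0259 -0.0229 0 0;-0.0259 -0.0229 0 0;-0.0259 -0.0229 0 0;-0.0259 -0.0229 0 0;-0.0259 -0.0229 0 0;-0.0259 -0.0229 0 0;-0.0259 -0.0229 0 0;-0.0259 -0.0229 0 0;-0.0259 -0.0229 0 0;-0.0259 -0.0229 0 0;-0.0259 -0.0229 0 0;-0.0259 -0.0229 0 0;0 0 0.027 0;0 0 0.027 0"

```text
clock: 4.0
tcp_pos: [0.5536, -0.069, 0.2927]
eef_rot: [-2.37, 2.057, -0.004]
ft_force: [-0.5, 0.0, -0.6]
grip_width: -0.0002
grasp_force: 0.0
```

```bash
python3 st.py
```

```text
4.0 spec [ 0.0008 -0.0021  0.2927] q [ 0.1666  0.2304 -0.0585  0.0001 -1.2779 -0.0255] F [-0.5232  0.1204 -0.643 ] w -0.00022876002499710454
axes in spec [[ 0.005 -1.    -0.   ]
 [-1.    -0.005 -0.004]
 [ 0.004  0.    -1.   ]]
```

Request:
arm_command:
  plan: "-0.0085 0 -0.001 0;-0.0085 0 -0.001 0;-0.0085 0 -0.001 0;-0.0085 0 -0.001 0;-0.0085 0 -0.001 0;-0.0085 0 -0.001 0;-0.0085 0 -0.001 0;-0.0085 0 -0.001 0;-0.0085 0 -0.001 0;-0.0085 0 -0.001 0;-0.0085 0 -0.001 0;-0.0085 0 -0.001 0;-0.0085 0 -0.001 0;-0.0085 0 -0.001 0"

```text
clock: 5.17
tcp_pos: [0.5351, 0.0481, 0.3056]
eef_rot: [2.369, -2.062, -0.002]
ft_force: [1.6, -2.5, -1.8]
grip_width: -0.0002
grasp_force: 1.3
```

```bash
python3 st.py
```

```text
5.1667 spec [-0.0016  0.1164  0.3056] q [ 0.3913  0.19   -0.0785 -0.0007 -1.3032 -0.2528] F [ 1.2703 -2.6886 -1.7642] w -0.0002490443681299688
axes in spec [[ 0.0021 -1.     -0.0004]
 [-1.     -0.0021  0.0011]
 [-0.0011  0.0004 -1.    ]]
```

Request:
arm_command:
  plan: "-0.003 0 0 0;-0.003 0 0 0;-0.003 0 0 0;-0.002 0 0 0;-0.001 0 0 0"

```text
clock: 5.58
tcp_pos: [0.5333, 0.0589, 0.3056]
eef_rot: [2.368, -2.062, -0.002]
ft_force: [0.9, -2.3, -1.3]
grip_width: -0.0002
grasp_force: 1.2
```

```bash
python3 - <<'E'
from h import *
np.set_printoptions(precision=1,suppress=True)
for n in ('top','side'):
    cap(n,f'{n}1.png'); r=vision.tip_of('grab_bar',n); print(n,[(x['uv'],x['p']) for x in r])
    M=vision.camera_model(n)
    for q in (1.3,1.4,1.5): print(q,proj(n,bar(q),M),proj(n,bar(q,.06),M),proj(n,fold(q,.096),M))
a=cv2.imread('pics/top1.png')[120:245,240:425];cv2.imwrite('pics/c.png',cv2.resize(a,None,fx=4.2,fy=4.2,interpolation=2))
E
python3 st.py
```

```text
top [([294.2, 181.4], 0.84)]
1.3 [300.2 180.4] [297.8 163.5] [304.8 154.2]
1.4 [296. 181.] [293.6 164.1] [301.5 154.6]
1.5 [291.8 181.7] [289.4 164.8] [298.2 154.9]
side [([343.0, 145.6], 0.59)]
1.3 [341.6 147.9] [360.8 148.9] [371.6 163.1]
1.4 [341.8 145.6] [360.8 146.6] [371.6 160.4]
1.5 [341.9 143.8] [360.8 144.7] [371.6 158. ]
5.7833 spec [-0.0015  0.1274  0.3064] q [ 0.4119  0.1884 -0.0786 -0.0006 -1.3035 -0.2737] F [-0.9493 -0.0489 -1.402 ] w 0.00013924524072511508
axes in spec [[ 0.0019 -1.     -0.0006]
 [-1.     -0.0019 -0.0001]
 [ 0.0001  0.0006 -1.    ]]
```

View pics/c.png

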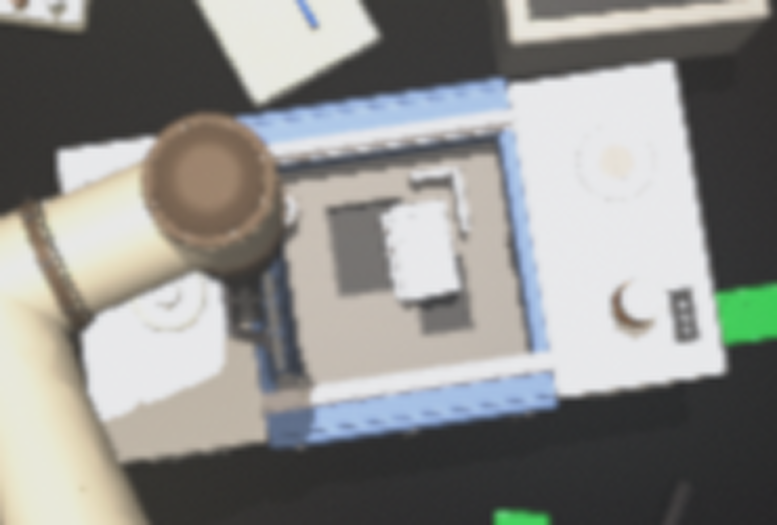

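The crop shows the cover nearly upright (bar about (294,181) in the top view, q≈1.44) and the stack visible at about (425,250), short of the stops at (460,200). I'll push on to the stop.

Request:
arm_command:
  plan: "-0.002 0 0 0;-0.002 0 0 0;-0.002 0 0 0"

```text
clock: 6.03
tcp_pos: [0.5331, 0.0628, 0.3063]
eef_rot: [2.366, -2.061, 0.004]
ft_force: [4.4, -14.3, -4.5]
grip_width: -0.0002
grasp_force: 7.4
```

```bash
python3 st.py
```

```text
6.0333 spec [-0.0016  0.1312  0.3063] q [ 0.4218  0.1886 -0.0804  0.0041 -1.3041 -0.2855] F [  2.4007 -14.7499  -4.5063] w -0.0001896023759217258
axes in spec [[ 0.0013 -1.      0.0044]
 [-1.     -0.0013  0.001 ]
 [-0.001  -0.0044 -1.    ]]
```

Request:
arm_command:
  plan: "-0.002 0 0 0;0 0 0 0"

```text
clock: 6.2
tcp_pos: [0.5331, 0.0628, 0.3063]
eef_rot: [2.363, -2.06, 0.008]
ft_force: [5.7, -15.3, -4.1]
grip_width: -0.0001
grasp_force: 7.8
```

```bash
python3 st.py
```

```text
6.2 spec [-0.0016  0.1312  0.3063] q [ 0.4238  0.1889 -0.0813  0.0076 -1.3045 -0.2892] F [  3.5356 -15.9448  -4.1174] w -0.00011028030465023202
axes in spec [[ 0.0004 -1.      0.0081]
 [-1.     -0.0004  0.0017]
 [-0.0017 -0.0081 -1.    ]]
```

Request:
arm_command:
  plan: "0.01 0 -0.002 0;0.03 0 -0.005 0;0.035 0 0 0;0.035 0 0 0;0.03 0 0 0;0 0 0 0"

```text
clock: 6.7
tcp_pos: [0.5526, -0.0753, 0.3137]
eef_rot: [-2.364, 2.068, -0.001]
ft_force: [1.1, 0.0, 0.0]
grip_width: -0.0001
grasp_force: 0.0
```

```bash
python3 st.py; python3 - <<'E'
from h import *
np.set_printoptions(precision=1,suppress=True)
cap('wrist','w1.png');M=vision.camera_model('wrist');print(M)
for t in ['plate5_mid','plate1_mid','stop_corner','desiccant_can_mid','bed_centre']:
    print(t,[(np.array(x['uv']),round(x['p'],2)) for x in vision.tip_of(t,'wrist')])
print({k:proj('wrist',W(v),M) for k,v in dict(stop=[.075,-.073,.125],bed=[0,0,.125],sq5=[.037,-.047,.15]).items()})
cap('side','side2.png');cap('top','top2.png')
for n in('top','side'):print([(x['uv'],x['p']) for x in vision.tip_of('grab_bar',n)],[(x['uv'],x['p']) for x in vision.tip_of('stop_corner',n)],proj(n,W([.075,-.073,.125])))
E
```

```text
6.7 spec [-0.001  -0.0083  0.3137] q [ 0.1551  0.2218 -0.0183 -0.0001 -1.3295 -0.0215] F [ 1.0708 -0.1004  0.0469] w -0.00013892870773995155
axes in spec [[-0.0026 -1.     -0.0001]
 [-1.      0.0026 -0.0013]
 [ 0.0013  0.0001 -1.    ]]
{'fx': 339.3022609561378, 'fy': 339.3022609561378, 'cx': 318.98609173315674, 'cy': 190.09816987507364, 'cam_to_world': array([[-1. ,  0.1,  0. ,  0.6],
       [-0.1, -0.9, -0.3, -0.2],
       [-0. , -0.3,  0.9,  0.5],
       [ 0. ,  0. ,  0. ,  1. ]])}
plate5_mid [(array([548.6,  70.3]), 0.89), (array([317.5, 141.6]), 0.75)]
plate1_mid []
stop_corner [(array([237.5,  97.4]), 0.79)]
desiccant_can_mid [(array([256.9, 260.8]), 0.87)]
bed_centre [(array([319.1, 172.5]), 0.96)]
{'stop': array([239.8,  92.7]), 'bed': array([319.7, 167.6]), 'sq5': array([278.2, 124.2])}
[([290.9, 181.2], 0.67)] [([347.4, 163.3], 0.9)] [347.  162.4]
[] [([361.3, 236.7], 0.64)] [361.2 236.2]
```

View pics/w1.png

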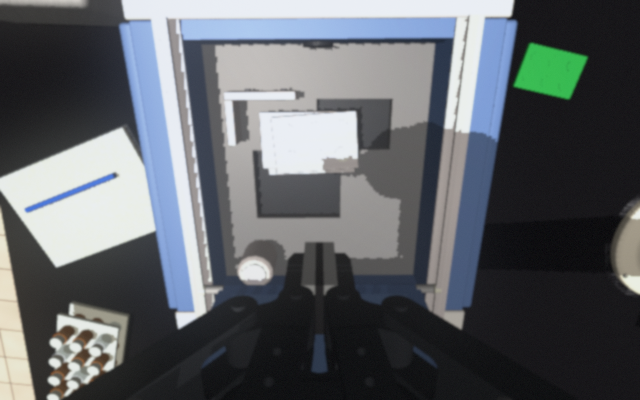

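Wrist view: the stack covers about (262–358, 110–174), the stop corner is near (236,98), the finger slots are at (355,125) and (298,190), and the can is at (254,270). The green plate at (550,70) is a look-alike.

```bash
python3 - <<'E'
from h import *
np.set_printoptions(precision=1,suppress=True)
M=vision.camera_model('wrist')
for u,z in [((261,112),.15),((356,110),.15),((358,166),.15),((264,172),.15),((358,169),.135),((272,176),.135),((237,99),.152),((228,91),.152),((254,265),.165),((258,217),.125),((341,217),.125),((391,99),.125),((391,149),.125)]: print(u,S(atz('wrist',u,z,M))*1000)
E
python3 -c "
import cv2;a=cv2.imread('pics/w1.png')[80:230,215:405];cv2.imwrite('pics/d.png',cv2.resize(a,None,fx=4,fy=4,interpolation=2))"
```

```text
(261, 112) [ 51.8 -55.4 150. ]
(356, 110) [-32.2 -57.3 150. ]
(358, 166) [-35.9  -6.3 150. ]
(264, 172) [ 51.9  -0.3 150. ]
(358, 169) [-37.8   0.7 135. ]
(272, 176) [ 46.7   8.  135. ]
(237, 99) [ 71.7 -66.6 152. ]
(228, 91) [ 78.9 -73.2 152. ]
(254, 265) [ 63.9  90.2 165. ]
(258, 217) [ 65.   56.3 125. ]
(341, 217) [-23.   56.1 125. ]
(391, 99) [-67.5 -65.1 125. ]
(391, 149) [-70.9 -17.1 125. ]
```

View pics/d.png

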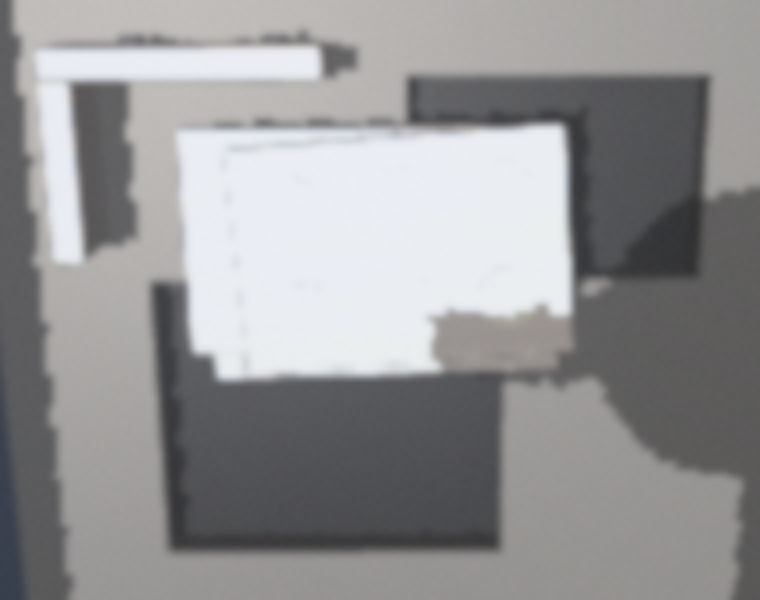

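Request:
arm_command:
  plan: "-0.02 -0.006 0 0;-0.02 -0.005 0 0;0 0 0.028 0;0 0 0.028 0;0 0 0.028 0;0 0 0.028 0;0 0 0.028 0;0 0 0.028 0;0 0 0.015 0;0 0 0.01 0;0 0 0 0"

```text
clock: 8.22
tcp_pos: [0.5561, -0.0309, 0.1181]
eef_rot: [2.367, -2.061, -0.005]
ft_force: [-1.1, 0.4, 0.4]
grip_width: -0.0001
grasp_force: 0.0
```

```bash
python3 st.py
```

```text
8.2167 spec [0.0085 0.0353 0.1181] q [ 0.2353  0.3812 -0.3106 -0.0005 -0.8835 -0.097 ] F [-1.0732  0.5909  0.3868] w -5.91617902118242e-05
axes in spec [[ 0.0019 -1.      0.0001]
 [-1.     -0.0019  0.0045]
 [-0.0045 -0.0001 -1.    ]]
```

Request:
arm_command:
  plan: "0.003 0 0 0;0.003 0 0 0;0.003 0 0 0;0.003 0 0 0;0.003 0 0 0;0.003 0 0 0;0.003 0 0 0;0.003 0 0 0;0.003 0 0 0;0.003 0 0 0;0.003 0 0 0;0.003 0 0 0;0.002 0 0 0"

```text
clock: 9.3
tcp_pos: [0.5627, -0.0686, 0.1203]
eef_rot: [-2.369, 2.063, 0.0]
ft_force: [0.2, 1.7, 1.6]
grip_width: 0.0003
grasp_force: 0.8
```

```bash
python3 st.py
```

```text
9.3 spec [ 0.0099 -0.003   0.1203] q [ 0.1643  0.3914 -0.2871 -0.0002 -0.8922 -0.0262] F [0.4596 1.6148 1.5513] w 0.00030290883722228435
axes in spec [[ 0.0018 -1.     -0.0001]
 [-1.     -0.0018 -0.0001]
 [ 0.0001  0.0001 -1.    ]]
```

Request:
arm_command:
  plan: "-0.006 0 0 0;0 0 -0.03 0;0 0 -0.04 -1;0 0 -0.04 -1;0 0 -0.04 -1;0 0 -0.03 -1;0 0 0 -1;0 0 0 -1;0 0 0 -1;0 0 0 -1;0 0 0 -1;0 0 0 -1;0 0 0 -1;0 0 0 -1;0 0 0 -1;0 0 0 -1;0 0 0 -1;0 0 0 -1;0 0 0 -1;0 0 0 -1"

```text
clock: 10.97
tcp_pos: [0.5615, -0.0623, 0.3001]
eef_rot: [3.133, 0.224, -0.001]
ft_force: [0.2, 0.0, -0.3]
grip_width: 0.0003
grasp_force: 0.0
```

```bash
python3 st.py;python3 - <<'E'
from h import *
np.set_printoptions(precision=1,suppress=True)
cap('wrist','w2.png');M=vision.camera_model('wrist')
r=vision.trace('plate5_mid','wrist')
for x in r: print(x['box'],x['p'])
K={'sc':[.075,-.073,.125],'A+':[66e-3,50e-3,.125],'A-':[-.022,.05,.125],'B':[-.07,-.072,.125],'B2':[-.07,-.023,.125]}
print({k:proj('wrist',W(v),M) for k,v in K.items()})
E
```

```text
10.9667 spec [0.0096 0.0035 0.3001] q [ 0.1764  0.2417 -0.0254  0.0001 -1.3043  1.5369] F [ 0.2432  0.0136 -0.2948] w 0.0002509952378799914
axes in spec [[ 1.      0.0064 -0.0006]
 [ 0.0064 -1.      0.0001]
 [-0.0006 -0.0002 -1.    ]]
[341.5, 135.2, 401.9, 223.9] 0.66
{'sc': array([404.6,  97.4]), 'A+': array([269.2, 106.5]), 'A-': array([272.6, 197. ]), 'B': array([391.3, 241.2]), 'B2': array([344.3, 240.8])}
```

View pics/w2.png

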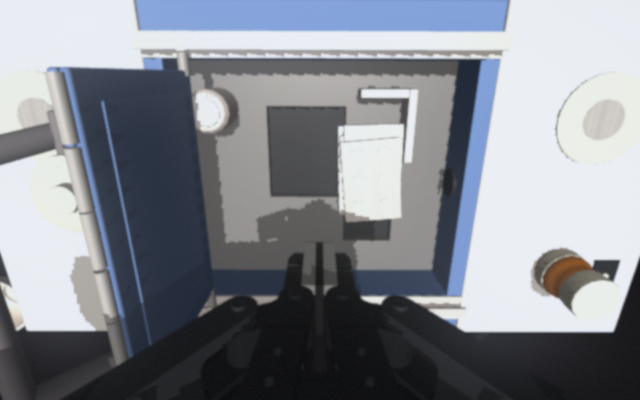

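Wrist view: the stack is at (338–403, 125–221), the slot B edge at row 240, and the cover leaf stands upright on the left. My model fits this view to within about 2 px.

```bash
python3 - <<'E'
from h import *
np.set_printoptions(precision=1,suppress=True)
M=vision.camera_model('wrist')
for u,z in [((342,221),.15),((400,218),.15),((342,221),.125),((340,126),.13),((403,125),.13),((345,142),.15),((404,136),.15),((406,150),.152),((343,240),.125)]: print(u,z,S(atz('wrist',u,z,M))*1000)
E
python3 -c "
import cv2;a=cv2.imread('pics/w2.png')[80:250,260:430];cv2.imwrite('pics/e.png',cv2.resize(a,None,fx=3.5,fy=3.5,interpolation=2))"
```

```text
(342, 221) 0.15 [-36.5 -17.7 150. ]
(400, 218) 0.15 [-33.4 -72.  150. ]
(342, 221) 0.125 [-47.6 -19.5 125. ]
(340, 126) 0.13 [ 49.4 -15.2 130. ]
(403, 125) 0.13 [ 50.4 -72.8 130. ]
(345, 142) 0.15 [ 38.4 -18.6 150. ]
(404, 136) 0.15 [ 43.7 -69.5 150. ]
(406, 150) 0.152 [ 31.8 -71.7 152. ]
(343, 240) 0.125 [-69.2 -21.1 125. ]
```

View pics/e.png

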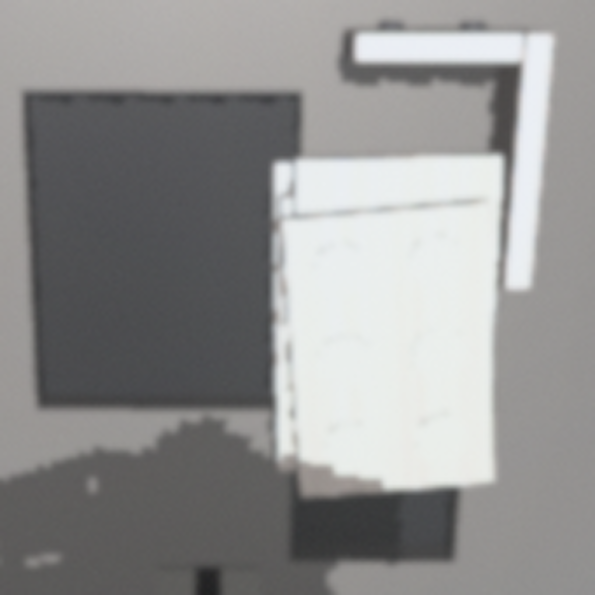

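Request:
arm_command:
  plan: "-0.0323 0.0248 0 0;-0.0323 0.0248 0 0;0 0 0.03 0;0 0 0.03 0;0 0 0.03 0;0 0 0.03 0;0 0 0.03 0;0 0 0.017 0;0 0 0.005 0;0 0 0.005 0;0 0 0.005 0;0 0 0 0"

```text
clock: 12.07
tcp_pos: [0.505, -0.1204, 0.1186]
eef_rot: [3.134, 0.216, 0.001]
ft_force: [-0.5, 0.6, 0.1]
grip_width: -0.0001
grasp_force: 0.0
```

```bash
python3 st.py
```

```text
12.0667 spec [-0.0543 -0.0465  0.1186] q [ 0.0788  0.3215 -0.4054  0.     -0.8432  1.6295] F [-0.403   0.6653  0.124 ] w -6.148330607086788e-05
axes in spec [[ 1.      0.0014  0.0008]
 [ 0.0014 -1.      0.0001]
 [ 0.0008 -0.0001 -1.    ]]
```

Request:
arm_command:
  plan: "0.003 0 0 0;0.003 0 0 0;0.003 0 0 0;0.003 0 0 0;0.003 0 0 0;0.003 0 0 0;0.003 0 0 0;0.003 0 0 0;0.003 0 0 0;0.003 0 0 0;0.003 0 0 0;0.003 0 0 0;0.002 0 0 0;0 0 0 0"

```text
clock: 13.23
tcp_pos: [0.5429, -0.1152, 0.1183]
eef_rot: [3.134, 0.217, 0.001]
ft_force: [-0.4, -0.9, 0.1]
grip_width: 0.0003
grasp_force: 0.2
```

```bash
python3 st.py
```

```text
13.2333 spec [-0.0161 -0.0465  0.1183] q [ 0.083   0.3758 -0.3193  0.0001 -0.8751  1.626 ] F [-0.5151 -0.8637  0.0779] w 0.00030313943277669226
axes in spec [[ 1.      0.0021  0.0006]
 [ 0.0021 -1.      0.0001]
 [ 0.0006 -0.0001 -1.    ]]
```

Request:
arm_command:
  plan: "0.001 0 0 0;0.001 0 0 0;0.001 0 0 0;0.001 0 0 0"

```text
clock: 13.57
tcp_pos: [0.544, -0.1149, 0.1179]
eef_rot: [-3.134, -0.216, 0.008]
ft_force: [-7.1, -0.2, 2.5]
grip_width: -0.0002
grasp_force: 3.5
```

```bash
python3 st.py
```

```text
13.5667 spec [-0.0149 -0.0463  0.1179] q [ 0.0831  0.3803 -0.3127 -0.0004 -0.8829  1.6256] F [-7.0569  0.724   2.4557] w -0.00017665020288283614
axes in spec [[ 1.      0.0015 -0.0052]
 [ 0.0015 -1.     -0.0006]
 [-0.0052  0.0006 -1.    ]]
```

Request:
arm_command:
  plan: "0.001 0 0 0;0.001 0 0 0;-0.006 0 0 0;-0.01 0 0 0;0 0 -0.04 1;0 0 -0.04 1;0 0 0 1;0 0 0 1;0 0 0 1;0 0 0 1;0 0 0 1;0 0 0 1;0 0 0 1;0 0 0 1;0 0 0 1;0 0 0 1;0 0 0 1;0 0 0 1;0 0 0 1;0 0 0 1"

```text
clock: 15.23
tcp_pos: [0.5328, -0.1166, 0.1988]
eef_rot: [-2.535, 1.853, -0.004]
ft_force: [-0.3, -0.1, -0.2]
grip_width: 0.0001
grasp_force: 0.0
```

Request:
arm_command:
  plan: "0 0 0 1;0 0 0 1;-0.0225 -0.024 0 0;-0.0225 -0.024 0 0;-0.0225 -0.024 0 0;0 0 0 0"

```text
clock: 15.73
tcp_pos: [0.5981, -0.0364, 0.1984]
eef_rot: [-2.37, 2.056, -0.005]
ft_force: [0.9, -0.3, 0.0]
grip_width: -0.0002
grasp_force: 0.0
```

```bash
python3 st.py
```

```text
15.7333 spec [0.0493 0.0242 0.1984] q [ 0.2094  0.3632 -0.111   0.0003 -1.0915 -0.0676] F [ 0.8255 -0.4161  0.0479] w -0.00017466868565228959
axes in spec [[ 0.0059 -1.     -0.    ]
 [-1.     -0.0059 -0.0051]
 [ 0.0051  0.0001 -1.    ]]
```

Request:
arm_command:
  plan: "0 0.009 0 0.07;0 0 0.03 0;0 0 0.03 0;0 0 0.01 0;0 0 0.005 0;0 0 0.005 0;0 0 0 0"

```text
clock: 16.32
tcp_pos: [0.5857, -0.0415, 0.1187]
eef_rot: [-2.362, 2.07, -0.001]
ft_force: [-0.4, -0.5, -0.5]
grip_width: 0.0003
grasp_force: 0.0
```

Request:
arm_command:
  plan: "0.003 0 0 0;0.003 0 0 0;0.003 0 0 0;0.003 0 0 0;0.003 0 0 0;0.003 0 0 0;0.003 0 0 0;0.003 0 0 0;0.003 0 0 0;0 0 0 0"

```text
clock: 17.15
tcp_pos: [0.5891, -0.0683, 0.1183]
eef_rot: [-2.363, 2.071, -0.0]
ft_force: [-0.4, 0.5, 0.3]
grip_width: 0.0001
grasp_force: 0.0
```

```bash
python3 st.py
```

```text
17.15 spec [ 0.0361 -0.0063  0.1183] q [ 0.1574  0.4328 -0.2235 -0.     -0.9144 -0.0259] F [-0.3395  0.5399  0.3156] w 0.0001057711804488322
axes in spec [[-0.0046 -1.     -0.    ]
 [-1.      0.0046 -0.0001]
 [ 0.0001  0.     -1.    ]]
```

Request:
arm_command:
  plan: "0.001 0 0 -0.05;0.001 0 0 0;0.001 0 0 0;0.001 0 0 0;0.001 0 0 0"

```text
clock: 17.57
tcp_pos: [0.59, -0.0698, 0.1183]
eef_rot: [-2.365, 2.062, 0.003]
ft_force: [-1.7, 16.2, 1.8]
grip_width: 0.0004
grasp_force: 8.2
```

```bash
python3 st.py
```

```text
17.5667 spec [ 0.0368 -0.0078  0.1183] q [ 0.1526  0.4341 -0.2194 -0.0051 -0.9153 -0.0127] F [ 0.4753 16.2842  1.7538] w 0.00037488586267078847
axes in spec [[ 0.0006 -1.     -0.004 ]
 [-1.     -0.0006 -0.0018]
 [ 0.0018  0.004  -1.    ]]
```

Request:
arm_command:
  plan: "-0.004 0 0 0;-0.008 0 0 0;0 0 -0.04 -1;0 0 -0.04 -1;0 0 0 -1;0 0 0 -1;0 0 0 -1;0 0 0 -1;0 0 0 -1;0 0 0 -1;0 0 0 -1;0 0 0 -1;0 0 0 -1;0 0 0 -1;0 0 0 -1;0 0 0 -1;0 0 0 -1;0 0 0 -1;0 0 0 -1;0 0 0 -1"

```text
clock: 19.23
tcp_pos: [0.5877, -0.0612, 0.1982]
eef_rot: [3.133, 0.22, -0.001]
ft_force: [-0.2, -0.7, 0.8]
grip_width: 0.0001
grasp_force: 0.0
```

Request:
arm_command:
  plan: "-0.024 0.0157 0 0;-0.024 0.0157 0 0;-0.024 0.0157 0 0;0 0 0 0;0 0 0 0"

```text
clock: 19.65
tcp_pos: [0.5221, -0.1183, 0.1987]
eef_rot: [3.134, 0.212, -0.0]
ft_force: [0.7, 1.1, -0.0]
grip_width: -0.0004
grasp_force: 0.0
```

```bash
python3 st.py
```

```text
19.65 spec [-0.0371 -0.0467  0.1987] q [ 0.0806  0.2599 -0.262   0.0007 -1.049   1.6247] F [ 0.8647  0.9727 -0.0064] w -0.0004473484527931538
axes in spec [[ 1.     -0.0013 -0.0001]
 [-0.0013 -1.      0.0006]
 [-0.0001 -0.0006 -1.    ]]
```

Descend, push +x (last contact at −0.015), firmly to about −0.013 commanded.

Request:
arm_command:
  plan: "0 0 0.03 0;0 0 0.03 0;0 0 0.01 0;0 0 0.005 0;0 0 0.005 0;0 0 0 0;0.003 0 0 0;0.003 0 0 0;0.003 0 0 0;0.003 0 0 0;0.003 0 0 0;0.003 0 0 0;0.002 0 0 0;0.001 0 0 0;0.001 0 0 0;0.001 0 0 0;0.001 0 0 0"

```text
clock: 21.07
tcp_pos: [0.5455, -0.1143, 0.118]
eef_rot: [-3.134, -0.213, 0.005]
ft_force: [-1.6, -0.2, 1.9]
grip_width: 0.0001
grasp_force: 1.5
```

```bash
python3 st.py
```

```text
21.0667 spec [-0.0134 -0.046   0.118 ] q [ 0.0841  0.3814 -0.3108 -0.0002 -0.8819  1.6228] F [-1.5686 -0.0107  1.8786] w 7.788905199514617e-05
axes in spec [[ 1.     -0.0002 -0.0033]
 [-0.0002 -1.     -0.0004]
 [-0.0033  0.0004 -1.    ]]
```

Request:
arm_command:
  plan: "0.001 0 0 0;0.001 0 0 0;0.001 0 0 0"

```text
clock: 21.32
tcp_pos: [0.546, -0.1141, 0.1176]
eef_rot: [-3.134, -0.213, 0.014]
ft_force: [-10.4, -0.7, 5.2]
grip_width: 0.0001
grasp_force: 5.2
```

```bash
python3 st.py
```

```text
21.3167 spec [-0.0128 -0.0458  0.1176] q [ 0.0842  0.3851 -0.3058 -0.0007 -0.8889  1.6227] F [-10.3692   0.7471   5.1992] w 5.302686057053792e-05
axes in spec [[ 1.     -0.0006 -0.009 ]
 [-0.0006 -1.     -0.001 ]
 [-0.009   0.001  -1.    ]]
```

Request:
arm_command:
  plan: "0.001 0 0 0;0 0 0 0;-0.006 0 0 0;-0.01 0 0 0;0 0 -0.04 0;0 0 -0.04 0;-0.03 0 0 0;0 0 0 0;0 0 0 0"

```text
clock: 22.07
tcp_pos: [0.5052, -0.1199, 0.1997]
eef_rot: [-3.134, -0.214, -0.007]
ft_force: [-0.0, -0.4, 0.0]
grip_width: -0.0002
grasp_force: 0.0
```

```bash
python3 st.py; python3 - <<'E'
from h import *
np.set_printoptions(precision=1,suppress=True)
a=cap('wrist','w3.png');M=vision.camera_model('wrist')
K={'sc':[.075,-.073,.125],'sctop':[.075,-.073,.15],'sq+y':[.075,-.021,.15],'sq-x':[-.001,-.073,.15],'sq-x+y':[-.001,-.021,.15],'B':[-.07,-.072,.125],'B2':[-.07,-.023,.125]}
P={k:proj('wrist',W(v),M) for k,v in K.items()};print(P)
u=np.mean([P['sctop'],P['sq-x+y']],axis=0).astype(int);print(u)
x0,y0=max(u[0]-75,0),max(u[1]-75,0);print(x0,y0)
cv2.imwrite('pics/f.png',cv2.resize(a[y0:y0+150,x0:x0+150,::-1],None,fx=4,fy=4,interpolation=2))
E
```

```text
22.0667 spec [-0.054  -0.046   0.1997] q [ 0.0798  0.2299 -0.3    -0.0001 -1.0364  1.6273] F [-0.0816 -0.3816  0.0267] w -0.00024599443839301
axes in spec [[ 1.      0.0001  0.0045]
 [ 0.0001 -1.      0.0002]
 [ 0.0045 -0.0002 -1.    ]]
{'sc': array([367.7,  -7.7]), 'sctop': array([374.5, -19.5]), 'sq+y': array([269.5, -19.4]), 'sq-x': array([367.6, 134. ]), 'sq-x+y': array([275.8, 134.1]), 'B': array([356.9, 226.7]), 'B2': array([287. , 226.8])}
[325  57]
250 0
```

View pics/f.png

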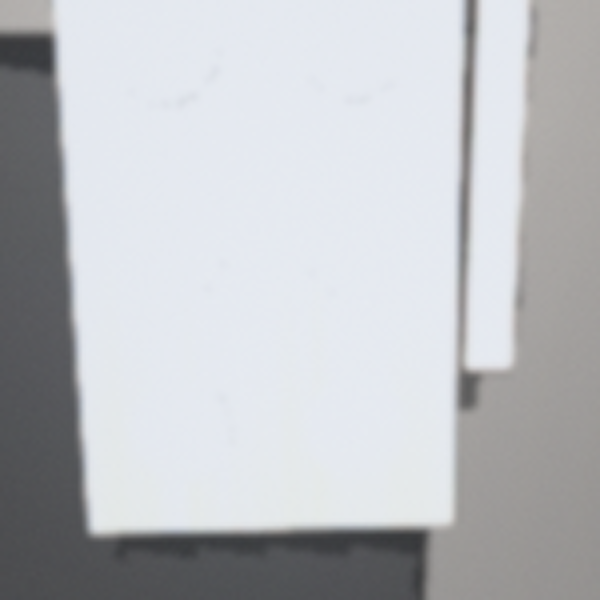

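The crop shows the stack aligned within itself, but with about a 1 mm dark gap to the right stop at crop (465,200). It needs another −y push.

Request:
arm_command:
  plan: "0 0 0 1;0 0 0 1;0 0 0 1;0 0 0 1;0 0 0 1;0 0 0 1;0 0 0 1;0 0 0 1;0 0 0 1;0 0 0 1;0 0 0 1;0 0 0 1;0 0 0 1;0 0 0 1;0 0 0 1;0 0 0 1;0 0 0 1;0 0 0 1"

```text
clock: 23.62
tcp_pos: [0.5062, -0.1197, 0.1977]
eef_rot: [2.364, -2.07, 0.0]
ft_force: [-0.4, -0.8, 0.3]
grip_width: -0.0
grasp_force: 0.0
```

Request:
arm_command:
  plan: "-0.02 -0.031 0 0;-0.021 -0.031 0 0;-0.02 -0.031 0 0;0 0 0 0;0 0 0 0"

```text
clock: 24.03
tcp_pos: [0.5908, -0.0453, 0.1967]
eef_rot: [2.369, -2.062, -0.001]
ft_force: [-1.1, -0.5, 0.2]
grip_width: 0.0001
grasp_force: 0.0
```

```bash
python3 st.py
```

```text
24.0333 spec [0.0409 0.0163 0.1967] q [ 0.1966  0.3566 -0.1256  0.0001 -1.0896 -0.0582] F [-1.1402 -0.2981  0.1748] w 9.178870628307269e-05
axes in spec [[ 0.0024 -1.      0.0001]
 [-1.     -0.0024  0.001 ]
 [-0.001  -0.0001 -1.    ]]
```

Request:
arm_command:
  plan: "0 0 0.03 0;0 0 0.03 0;0 0 0.008 0;0 0 0.005 0;0 0 0.005 0;0 0 0 0;0.003 0 0 0;0.003 0 0 0;0.003 0 0 0;0.003 0 0 0;0.003 0 0 0;0.003 0 0 0;0.002 0 0 0;0.002 0 0 0;0.001 0 0 0;0.001 0 0 0;0.001 0 0 0"

```text
clock: 25.45
tcp_pos: [0.5925, -0.0695, 0.1203]
eef_rot: [-2.366, 2.063, 0.003]
ft_force: [-3.0, 12.8, 3.2]
grip_width: 0.0001
grasp_force: 6.2
```

```bash
python3 st.py
```

```text
25.45 spec [ 0.0393 -0.0079  0.1203] q [ 0.1529  0.4359 -0.2108 -0.0037 -0.9234 -0.0143] F [-1.2553 13.1116  3.2212] w 0.00011940260057987913
axes in spec [[ 0.0002 -1.     -0.003 ]
 [-1.     -0.0002 -0.0006]
 [ 0.0006  0.003  -1.    ]]
```

Request:
arm_command:
  plan: "-0.006 0 0 0;0 0 -0.007 0;0 0 0 0;0.003 0 0 0;0.002 0 0 0;0.001 0 0 0;0.001 0 0 0;0.001 0 0 0;0 0 0 0"

```text
clock: 26.2
tcp_pos: [0.5926, -0.0696, 0.1278]
eef_rot: [-2.364, 2.062, 0.005]
ft_force: [-4.4, 17.1, 5.2]
grip_width: 0.0002
grasp_force: 8.8
```

```bash
python3 st.py
```

```text
26.2 spec [ 0.0394 -0.008   0.1278] q [ 0.1512  0.428  -0.2008 -0.0071 -0.9404 -0.0108] F [-2.0693 17.51    5.2235] w 0.00020741302148586378
axes in spec [[ 0.0001 -1.     -0.0058]
 [-1.     -0.0001 -0.0014]
 [ 0.0014  0.0058 -1.    ]]
```

Request:
arm_command:
  plan: "-0.004 0 0 0;-0.012 0 0 0;0 0 -0.04 -1;0 0 -0.032 -1;0 0 0 -1;0 0 0 -1;0 0 0 -1;0 0 0 -1;0 0 0 -1;0 0 0 -1;0 0 0 -1;0 0 0 -1;0 0 0 -1;0 0 0 -1;0 0 0 -1;0 0 0 -1;0 0 0 -1;0 0 0 -1;0 0 0 -1;0 0 0 -1"

```text
clock: 27.87
tcp_pos: [0.5903, -0.058, 0.1989]
eef_rot: [3.133, 0.22, -0.001]
ft_force: [-0.7, 0.1, 0.2]
grip_width: -0.0004
grasp_force: 0.0
```

Request:
arm_command:
  plan: "-0.031 0.0175 0 0;-0.031 0.0175 0 0;-0.031 0.0175 0 0;0 0 0 0;0 0 0 0;0 0 0 0"

```text
clock: 28.37
tcp_pos: [0.5059, -0.1226, 0.1996]
eef_rot: [3.134, 0.213, 0.001]
ft_force: [-0.8, -0.1, 0.5]
grip_width: -0.0
grasp_force: 0.0
```

```bash
python3 st.py; python3 - <<'E'
from h import *
a=cap('wrist','w4.png')
b=cv2.imread('pics/w3.png')[:,:,::-1]
for r in (10,30,50,70,85): print(r,'w3',b[r,355:385].min(1).tolist()); print('   w4',a[r,355:385].min(1).tolist())
for c in (290,320,350): print(c,'w3',b[120:145,c].min(1).tolist(),'w4',a[120:145,c].min(1).tolist())
E
```

```text
28.3667 spec [-0.0537 -0.0488  0.1996] q [ 0.0745  0.234  -0.2951  0.0005 -1.0409  1.6318] F [-0.8381 -0.0239  0.504 ] w -8.851050466837927e-06
axes in spec [[ 1.     -0.0003  0.0008]
 [-0.0003 -1.      0.0005]
 [ 0.0008 -0.0005 -1.    ]]
10 w3 [229, 228, 229, 229, 229, 229, 228, 229, 228, 224, 201, 156, 118, 145, 196, 223, 229, 229, 229, 229, 228, 228, 229, 229, 229, 225, 206, 170, 154, 162]
   w4 [228, 228, 228, 228, 227, 220, 192, 163, 180, 217, 226, 226, 228, 228, 228, 228, 228, 227, 227, 226, 214, 174, 140, 148, 164, 170, 170, 171, 170, 169]
30 w3 [229, 229, 229, 229, 229, 229, 229, 229, 226, 215, 171, 124, 130, 184, 221, 228, 229, 229, 229, 229, 229, 229, 229, 229, 225, 217, 192, 175, 170, 169]
   w4 [228, 228, 228, 228, 226, 219, 189, 179, 208, 223, 227, 227, 228, 228, 228, 228, 227, 227, 227, 219, 191, 166, 166, 169, 168, 169, 169, 168, 167, 168]
50 w3 [229, 229, 229, 230, 229, 229, 229, 228, 220, 187, 137, 127, 176, 219, 228, 229, 229, 229, 229, 229, 229, 229, 229, 227, 217, 192, 172, 167, 165, 165]
   w4 [228, 228, 228, 222, 198, 158, 151, 189, 220, 227, 228, 228, 228, 228,
[... 726 characters left out ...]
 227, 228, 228, 228, 228, 227, 227, 228, 227, 221, 187, 129, 78, 62, 61, 64, 70, 79, 81, 81, 81, 82, 80] w4 [227, 227, 227, 227, 227, 227, 227, 227, 227, 227, 226, 218, 183, 122, 73, 60, 60, 60, 62, 70, 75, 79, 80, 78, 79]
320 w3 [228, 229, 229, 229, 228, 228, 228, 228, 228, 228, 225, 212, 164, 106, 70, 65, 71, 80, 83, 83, 83, 82, 83, 83, 82] w4 [227, 227, 227, 228, 227, 228, 228, 227, 227, 227, 226, 216, 174, 114, 71, 61, 63, 71, 78, 82, 82, 81, 82, 80, 80]
350 w3 [229, 229, 229, 229, 229, 229, 229, 229, 229, 228, 220, 178, 118, 69, 57, 59, 58, 62, 70, 79, 80, 80, 80, 81, 80] w4 [227, 228, 228, 227, 227, 228, 228, 227, 227, 226, 223, 201, 153, 97, 66, 61, 60, 62, 66, 70, 68, 67, 66, 65, 66]
```

Request:
arm_command:
  plan: "0 -0.0035 0.03 0;0 0 0.03 0;0 0 0.008 0;0 0 0.0045 0;0 0 0 0;0.01 0 0 0;0.01 0 0 0;0.007 0 0 0;0.003 0 0 0;0.003 0 0 0;0.003 0 0 0;0.002 0 0 0;0.001 0.0002 0 0;0.001 0.0002 0 0;0.001 0.0002 0 0;0 0 0 0"

```text
clock: 29.75
tcp_pos: [0.5459, -0.1139, 0.1268]
eef_rot: [3.134, 0.214, 0.0]
ft_force: [-0.4, -0.5, 0.5]
grip_width: 0.0
grasp_force: 0.0
```

```bash
python3 st.py
```

```text
29.75 spec [-0.0129 -0.0456  0.1268] q [ 0.0849  0.37   -0.3024  0.     -0.8983  1.6222] F [-0.5049 -0.4451  0.4527] w 1.9460711707034717e-05
axes in spec [[ 1.      0.0001  0.    ]
 [ 0.0001 -1.      0.    ]
 [ 0.     -0.     -1.    ]]
```

Request:
arm_command:
  plan: "0.001 0 0 0;0.001 0.0002 0 0;0.001 0.0002 0 0;0 0 0 0"

```text
clock: 30.08
tcp_pos: [0.5465, -0.1141, 0.1262]
eef_rot: [-3.134, -0.213, 0.009]
ft_force: [-5.6, 0.5, 2.4]
grip_width: -0.0001
grasp_force: 2.7
```

```bash
python3 st.py
```

```text
30.0833 spec [-0.0123 -0.0458  0.1262] q [ 0.0842  0.3742 -0.2972 -0.0006 -0.9051  1.6227] F [-5.5125  1.2769  2.444 ] w -0.00010555023411559971
axes in spec [[ 1.     -0.0003 -0.0057]
 [-0.0003 -1.     -0.0007]
 [-0.0057  0.0007 -1.    ]]
```

Request:
arm_command:
  plan: "0.001 0 0 0;0.001 0 0 0;0.001 0 0 0;0 0 0 0"

```text
clock: 30.42
tcp_pos: [0.5465, -0.1141, 0.1257]
eef_rot: [-3.134, -0.212, 0.02]
ft_force: [-11.0, 0.2, 5.4]
grip_width: 0.0003
grasp_force: 5.5
```

```bash
python3 st.py
```

```text
30.4167 spec [-0.0124 -0.0458  0.1257] q [ 0.0841  0.3778 -0.2929 -0.0009 -0.9128  1.6224] F [-10.8777   1.7416   5.4127] w 0.00027678926319050985
axes in spec [[ 0.9999 -0.0009 -0.0126]
 [-0.0009 -1.     -0.0013]
 [-0.0126  0.0014 -0.9999]]
```

Request:
arm_command:
  plan: "-0.004 0 0 0;-0.008 0 0 0;-0.012 0 0 0;0 0 -0.04 0;-0.023 0 -0.032 0;0 0 0 0;0 0 0 0;0 0 0 0"

```text
clock: 31.08
tcp_pos: [0.5053, -0.1197, 0.1989]
eef_rot: [-3.134, -0.214, -0.003]
ft_force: [-0.1, -0.5, -1.1]
grip_width: -0.0002
grasp_force: 0.0
```

```bash
python3 st.py; python3 - <<'E'
from h import *
a=cap('wrist','w5.png')
for r in (10,30,50,70,85): 
    v=a[r,355:385].min(1).astype(int); e=np.argmin(v[4:16])+4; print(r,v.tolist(),'dark',np.sum(228-v[max(e-4,0):e+4]))
for c in (280,290,320,350,358):
    v=a[110:150,c].min(1).astype(float); i=np.argmax(v<150); print(c,110+i-(150-v[i])/(v[i-1]-v[i]))
for r in (30,60,90,120):
    v=a[r,240:300].min(1).astype(float); i=np.argmax(v>190);print('left',r,240+i-(v[i]-190)/(v[i]-v[i-1]))
E
```

```text
31.0833 spec [-0.0539 -0.0458  0.1989] q [ 0.0799  0.2323 -0.2989 -0.0005 -1.038   1.6272] F [-0.2179 -0.504  -1.0765] w -0.0001553494694207456
axes in spec [[ 1.     -0.      0.0016]
 [-0.     -1.     -0.0004]
 [ 0.0016  0.0004 -1.    ]]
10 [230, 229, 230, 230, 229, 230, 230, 229, 230, 229, 229, 223, 200, 166, 177, 213, 227, 229, 230, 229, 230, 229, 229, 229, 229, 229, 221, 189, 150, 149] dark 160
30 [230, 230, 230, 230, 230, 230, 230, 230, 230, 229, 228, 219, 186, 177, 206, 225, 229, 230, 230, 230, 230, 230, 231, 230, 229, 223, 201, 175, 169, 170] dark 125
50 [230, 230, 230, 230, 230, 231, 230, 230, 229, 223, 195, 153, 152, 194, 223, 230, 230, 229, 230, 230, 230, 230, 230, 229, 223, 200, 172, 165, 166, 167] dark 225
70 [230, 230, 231, 231, 230, 231, 230, 230, 229, 221, 190, 162, 187, 221, 229, 230, 230, 230, 230, 230, 230, 230, 229, 222, 191, 155, 151, 158, 163, 163] dark 155
85 [231, 231, 230, 230, 230, 230, 230, 230, 229, 219, 190, 185, 214, 226, 230, 231, 230, 230, 230, 230, 230, 229, 226, 211, 182, 165, 161, 161, 160, 159] dark 101
280 131.75925925925927
290 131.64406779661016
320 131.59016393442624
350 131.52380952380952
358 132.57142857142858
left 30 266.8181818181818
left 60 268.2162162162162
left 90 269.8666666666667
left 120 271.275
```

Request:
arm_command:
  plan: "0 0 -0.035 0;0 0 -0.035 0;0.02 0 0 0;0.02 0 0 0;0 0 0 0;0 0 0 0"

```text
clock: 31.63
tcp_pos: [0.5452, -0.1141, 0.2665]
eef_rot: [-3.134, -0.214, 0.006]
ft_force: [0.1, 0.8, -0.9]
grip_width: 0.0002
grasp_force: 0.0
```

```bash
python3 - <<'E'
from h import *
np.set_printoptions(precision=1,suppress=True)
a=cap('wrist','w6.png');M=vision.camera_model('wrist')
P=[proj('wrist',W(v),M) for v in ([.075,-.073,.15],[-.001,-.021,.15])];print(P)
u=np.mean(P,axis=0).astype(int);x0,y0=max(u[0]-70,0),max(u[1]-85,0);print(x0,y0)
A=cv2.resize(a[y0:y0+150,x0:x0+140,::-1],(540,579),interpolation=2)
t=cap('top','top6.png'); 
for n in('top','side'):
    if n=='side': cap(n)
    print(n,[(x['uv'],x['p']) for x in vision.tip_of('grab_bar',n)],[proj(n,bar(q)) for q in(1.4,1.5)])
B=cv2.resize(t[130:230,250:315,::-1],(250,385),interpolation=2)
o=np.zeros((579,795,3),np.uint8);o[:,:540]=A;o[:385,545:]=B;cv2.imwrite('pics/g.png',o)
E
```

```text
[array([357.8,  66.8]), array([288.6, 168.9])]
253 32
top [([281.6, 189.6], 0.24)] [array([296., 181.]), array([291.8, 181.7])]
side [([341.9, 141.6], 0.56)] [array([341.8, 145.6]), array([341.9, 143.8])]
```

View pics/g.png

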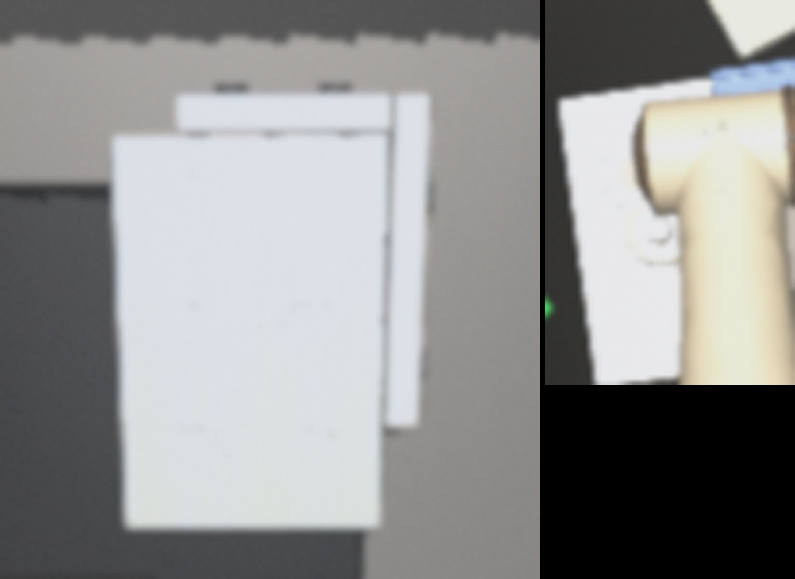

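The last picture shows the stack square, with only thin seams to both stops. The side view has the bar at (342,142), which matches q≈1.5.

```bash
python3 -c "
from cell import workorder;print(workorder.hand_in())"
```

```text
the job is handed in; nothing more can be done
None
```

The job is handed in at about 32 s with no verdict returned: the cover is folded open against its left stop, and all five plates look square and flush against both stops to within roughly half a millimetre by camera and contact force.

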